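# Bring the trolley wheel's valve to the top for pumping

### The job

Turn the spoked trolley wheel on its stand by pushing its spokes with a fingertip, one after another as far as needed, until the valve stem with the red cap is straight up, at twelve o'clock on the uphill side of the leaning wheel, then let go and leave the wheel at rest. The tyre was just repaired, so do not press on the tyre, its rim or the valve. Leave the stand and the other things on the desk where they are; nothing is to be gripped or lifted.

Things in the scene. Friction and masses are not known exactly. Their poses are not given: they have to be found in the camera images.
- wheel (a joint): Angle of the valve round the wheel, rad (2.0 to 4.3 at the start). 0 or a whole turn = valve at the very top; it grows counter-clockwise as seen looking at the wheel's face (top towards the stand's +y). It turns both ways, with no stop within a whole turn, against a steady friction of 0.28 N m (4 to 5 N at mid-spoke) and stays where it is left.
- hub (a point): Wheel centre, on the axle in the middle plane of the spokes, 155 mm above the desk. Stand's axes: x horizontal, towards the robot; y horizontal along the wheel's width; z up. The wheel faces away from the robot and up, its plane rising 35 degrees towards the robot: face normal (-0.574, 0, 0.819), uphill (twelve o'clock) direction (0.819, 0, 0.574) in these axes. Hub radius 24 mm, 14 mm proud of that plane; axle nut 19 mm.
- spoke_mid (a point): Point half-way along one of the five aluminium spokes, 62 mm from the wheel's centre, in the middle plane; this spoke lies 36 degrees past the valve (growing joint angle), the others 108, 180, 252 and 324 degrees past it. Each is a flat bar 14 mm wide, 12 mm thick, open from 24 to 98 mm from the centre. Shut fingertips fit between two; behind the spokes is 40 mm of free space.
- valve_foot (a point): Foot of the valve stem where it leaves the rim, 98 mm from the wheel's centre, midway between two spokes. The stem, 11 mm thick, points from here to the hub and ends with its red cap 71 mm from the centre; its axis lies 4 mm in front of the spokes' middle plane.
- stand: Heavy (7 kg) blue steel stand, loose on the desk on a base plate 240 x 220 x 14 mm; origin on the desk straight under the wheel's centre; the plate reaches from -75 to +165 mm along its x and 110 mm to each side. Its x axis points back to the robot, within 0.35 rad of the robot's -x.
- valve: Valve stem with red cap, part of the wheel. Origin at the wheel's centre; its x axis points from the centre to the valve, z along the face normal.
- tyre: Black tyre with silver rim, part of the wheel: 304 mm over all, 42 mm thick (21 mm either side of the spokes' middle plane), inner radius of the rim 98 mm. Origin at the wheel's centre; z along the face normal.
- sealant_mid (a point): Centre of a white bottle with a green cap, 52 mm across and 140 mm high, standing; bystander.
- patch_tin_mid (a point): Centre of a green tin 85 x 60 x 30 mm, lying flat; bystander.
- mug_mid (a point): Centre of a blue mug 76 mm across and 90 mm high, with a handle on its y side; bystander.

How it is judged (in metres and radians):
At the end, for the whole second after the job is handed in: The valve is within 7.5 degrees (12.8 mm sideways at its foot) of twelve o'clock at the top of the wheel, the wheel is at rest, the stand stands flat within 20 mm of where it was, and the bottle, tin and mug within 20 mm of where they were (y of valve_foot in the frame of hub between -0.0128 and 0.0128 m and z of valve_foot in the frame of hub above 0.03 m and velocity of joint wheel between -0.03 and 0.03 rad/s and distance of each of stand, sealant_mid, patch_tin_mid, mug_mid from where it was at the start of the episode below 0.02 m and angle between stand's own z axis and vertical below 0.03 rad); the robot touches nothing.
It fails at once if the tyre or rim is pressed with more than 8 N (contact force between any of the fingers, the arm and tyre above 8 N).
It fails at once if the valve stem is pushed with more than 4 N (contact force between any of the fingers, the arm and valve above 4 N).
It fails at once if the stand is dragged more than 20 mm, lifted or tipped (distance of stand from where it was at the start of the episode above 0.02 m or height (world z) of stand above 0.01 m or angle between stand's own z axis and vertical above 0.08 rad).
It fails at once if the bottle, tin or mug is moved more than 20 mm, or lifted (distance of any of sealant_mid, patch_tin_mid, mug_mid from where it was at the start of the episode above 0.02 m).
It also fails if it takes over 42 s, if anything falls off the work surface, if the arm or the gripper's body presses on something with over 40 N, if the wrist force passes 120 N, or if a joint passes its speed limit or range.

### The arm

A 6-joint arm with a two-finger parallel gripper is mounted at the origin on the work surface. World frame = base frame: x ahead of the robot, y to its left, z up, the work surface at z = 0. Lengths are in m, angles in degrees, forces in N, time in s.
With the tool pointing down it reaches from about 0.375 to 0.9 m from the base axis. Payload 3.1 kg.
Tool frame: the origin (TCP) lies midway between the tips of the shut fingers; the grasp point (between the pads) lies bot.hold_point_z behind it (bot.hold_point_z is the distance from the TCP to the grasp point, in m); z points along the fingers, y is the direction in which the jaws open and shut (so a half turn about z gives the same grasp; the last joint's range is limited). The gripper opens to 87 mm and grips with 3 to 60 N. Pads are 19 mm wide; open, the fingers measure 117 mm over their backs; the gripper's body (75 mm by 190 mm) begins 51 mm behind the grasp point.
Start: joints at [-75.143, 30.224, 82.088, -0, 67.689, -10.227], TCP at [0.265, -0.566, 0.223] pointing down, gripper open.
Joint ranges: [-176.69, 176.69], [-43.24, 126.21], [12.49, 139.97], [-82, 262], [0, 151.66], [-163.58, 163.58]. Speed limits (degrees/s): [159.86, 159.86, 180, 180, 180, 180].

### API

Orientations are given as a 3x3 rotation matrix whose columns are the frame's x, y, z axes.
In Python, from rig import bot, vision, hand_in gives the robot as it stands. The module is installed in compiled form; this text tells all that it offers.
- The arm moves only by the shell command python3 -m handwheel 'ROWS'. ROWS is JSON, a list of rows, each an object of numbers: "hand": the gripper's target within -1 to 1 (fully open at 1, half-way at 0, shut at -1); "dx", "dy", "dz": the shift along the world's x, y, z in cm; "wx", "wy", "wz": the turn, a rotation vector about the world's x, y, z in rad. In form: [{"hand": .., "dx": .., "dy": .., "dz": .., "wx": .., "wy": .., "wz": ..}, ...]. A call has 1 to 10 rows; each row shifts and turns the commanded pose from where the row before left it; what a row does not reach is not made up. A row lasts 1/10 s, in which the tool goes at most 50 mm and 8.59 degrees, less where a joint would pass 70% of its speed; a pose out of reach is approached as far as the arm can. A call with a gripper value outside its range is refused whole. The fingers move at their own pace and stop on an object; the grip force is fixed at half the most. Time passes only in rows, so rows that do not move let the fingers close. It gives the time, the measured TCP pose, the force and the opening at its end, in the units of the state.
- bot.read_state(): the state, without advancing time (a new reading comes with each control period).
- vision.capture(name): name is "scene" or "top" or "wrist"; returns (picture, depth): 400x640x3 uint8, red, green, blue; 400x640 float32, m along the optical axis (not along the pixel's ray), 0 where there is no reading.
- vision.get_calibration(name): a dict with "fx", "fy", "cx", "cy" (pixels), "rvec" (rotation vector, rad) and "tvec" (3), from world to camera coordinates, as OpenCV has them. Camera axes: x right, y down, z forward; pixel columns grow to the right and rows downward; lengths in m; the calibration is good to about 2 mm. The wrist camera is an equidistant fisheye: a pixel r from the principal point sees the ray r / f radians off the axis. A picture is of the moment at which its call begins: read the wrist's pose just before it. get_calibration takes no time and is no camera call; for the wrist camera it gives the pose at the moment of the call.
- hand_in(): hands the job in, once; it reports no verdict.
The state is a dict: "time_s": time; "joint_positions": joint angles; "qvel": joint speeds; "tau": joint torques, N m; "position": TCP position; "tcp_rot": TCP orientation; "force": force on the tool from outside, world axes, zero at the start; "moment": the same for the moment, N m; "opening": opening from 0.0 (shut) to 1.0 (fully open).
Only numpy, scipy, OpenCV 4.12 (cv2) and the standard library are available. Lean on these libraries where they do the work, as an engineer would, in place of code of your own. Each camera call takes 0.05 s, during which the arm holds its last target.

## Working session

There is one attempt and no reset: what is moved stays moved. The work goes in short steps, Python scripts to look and compute and a shell command to move; the robot and the scene stay as the last step left them, time stands still between calls to the robot, and variables do not carry over. Pictures are saved under pics/ and viewed, and the job is handed in when it is done.

```bash
mkdir -p pics; python3 - <<'E'
from rig import bot, vision
import cv2, numpy as np
s=bot.read_state(); print(s['time_s'],s['position'],s['tcp_rot'],s['force'],s['opening'],bot.hold_point_z)
for n in ("scene","top"):
    p,d=vision.capture(n); cv2.imwrite(f'pics/{n}0.png',p[:,:,::-1]); np.save(f'{n}0.npy',d)
    c=vision.get_calibration(n); print(n,c)
E
```

```text
0.0 [ 0.26481087 -0.56533266  0.22156926] [[ 9.05696900e-01  4.23925498e-01 -5.46041637e-04]
 [ 4.23925677e-01 -9.05694618e-01  2.06840636e-03]
 [ 3.82303222e-04 -2.10483029e-03 -9.99997712e-01]] [0.39618864 0.31612885 0.85582667] 1.0035735146337887 0.0187
scene {'fx': 379.56894108892305, 'fy': 379.56894108892305, 'cx': 321.24385144318603, 'cy': 204.7771019937158, 'rvec': array([ 2.10841808,  1.44983296, -0.50271477]), 'tvec': array([-0.14701464, -0.32261876,  1.43315575])}
top {'fx': 422.33261134623285, 'fy': 422.33261134623285, 'cx': 324.0804641686134, 'cy': 199.0391259258767, 'rvec': array([ 2.19066474, -2.14222984,  0.06080092]), 'tvec': array([-0.01701459,  0.5469816 ,  1.34120694])}
```

View pics/scene0.png

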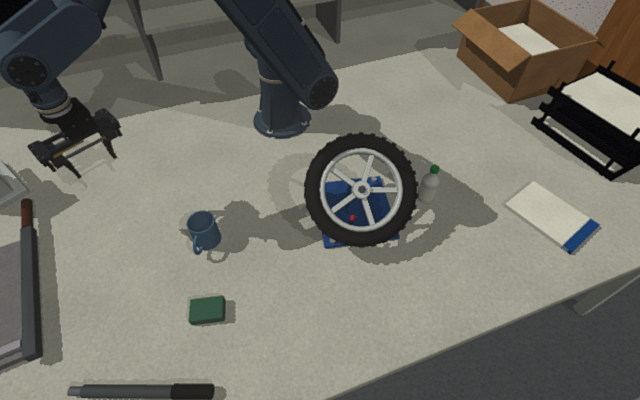

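View pics/top0.png

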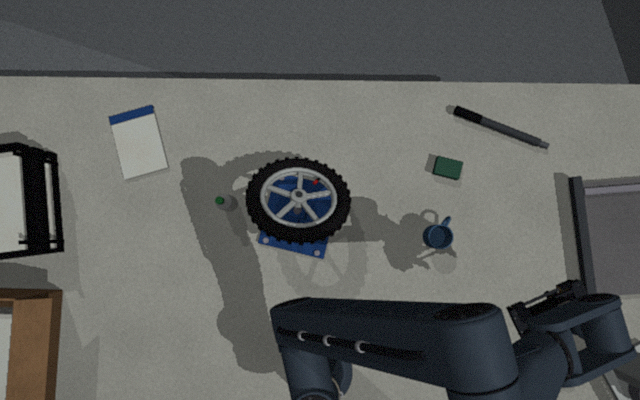

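```bash
cat > h.py <<'E'
import cv2, numpy as np
from rig import bot, vision
def cam(n):
    c=vision.get_calibration(n); K=np.array([[c['fx'],0,c['cx']],[0,c['fy'],c['cy']],[0,0,1]])
    return K,cv2.Rodrigues(c['rvec'])[0],np.array(c['tvec']).ravel()
def unproj(n,u,v,z):
    K,R,t=cam(n); return R.T@((np.linalg.inv(K)@[u,v,1])*z-t)
def ray(n,u,v):
    K,R,t=cam(n); d=R.T@(np.linalg.inv(K)@[u,v,1]); return -R.T@t,d
def proj(n,P):
    K,R,t=cam(n); q=(R@np.atleast_2d(P).T).T+t; q=(K@q.T).T; return q[:,:2]/q[:,2:]
def zplane(n,u,v,z):
    o,d=ray(n,u,v); return o+d*(z-o[2])/d[2]
E
python3 - <<'E'
from h import *
a=cv2.imread('pics/scene0.png')[125:255,295:425]; b=cv2.imread('pics/top0.png')[145:275,235:365]
o=np.hstack([cv2.resize(x,(400,400),interpolation=cv2.INTER_CUBIC) for x in (a,b)])
cv2.imwrite('pics/crop0.png',o)
# red pixels
for n in ('scene','top'):
    p=cv2.imread(f'pics/{n}0.png').astype(int); m=(p[:,:,2]>110)&(p[:,:,1]<70)&(p[:,:,0]<70)
    v,u=np.nonzero(m); d=np.load(f'{n}0.npy'); print(n,len(u),u.mean(),v.mean(),np.median(d[m]),unproj(n,u.mean(),v.mean(),np.median(d[m])))
print(zplane('top',298,195,.155),zplane('scene',361.5,190,.155))
E
```

```text
scene 17 352.0 217.05882352941177 1.0014522 [0.59064314 0.02031455 0.12326706]
top 6 315.3333333333333 181.33333333333334 1.2666779 [0.59156294 0.01991828 0.12409205]
[0.54651506 0.06804486 0.155     ] [0.53825593 0.06903707 0.155     ]
```

View pics/crop0.png

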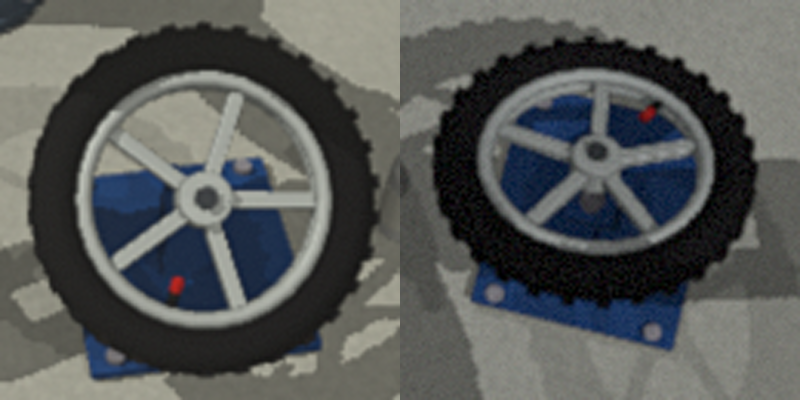

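```bash
cat > fit.py <<'E'
from h import *
from scipy.optimize import least_squares
def frame(p):
    hx,hy,psi=p[:3]
    X=np.array([-np.cos(psi),-np.sin(psi),0]); Z=np.array([0,0,1.]); Y=np.cross(Z,X)
    H=np.array([hx,hy,.155]); n=-.574*X+.819*Z; U=.819*X+.574*Z
    return H,X,Y,Z,n,U
def pt(p,r,a,h):  # a angle from top toward +Y
    H,X,Y,Z,n,U=frame(p); return H+r*(np.cos(a)*U+np.sin(a)*Y)+h*n
E
cat > fit0.py <<'E'
from fit import *
so=lambda u,v:(295+u*.325,125+v*.325); to=lambda u,v:(235+(u-400)*.325,145+v*.325)
S={'scene':[so(*q) for q in [(237,97),(310,199),(237,300),(118,265),(113,140)]],'top':[to(*q) for q in [(600,88),(690,148),(648,232),(533,218),(502,131)]]}
nut={'scene':so(207,198),'top':to(597,152)}
cap={'scene':(352,217),'top':(315.3,181.3)}
cor=[(to(471,303),-.11),(to(673,349),.11)]
def res(p):
    r=[]
    H,X,Y,Z,n,U=frame(p)
    for c in S:
        ends=[p[3]+np.radians(36+72*k) for k in range(5)]
        A=proj(c,[pt(p,.03,a,.006) for a in ends]);B=proj(c,[pt(p,.095,a,.006) for a in ends])
        for q in S[c]:
            k=np.argmin(np.linalg.norm(B-q,axis=1)); d=B[k]-A[k]; d/=np.linalg.norm(d)
            w=np.array(q)-A[k]; r.append(d[0]*w[1]-d[1]*w[0])
        r+=list(proj(c,pt(p,0,0,.018))[0]-nut[c])
        r+=list(proj(c,pt(p,.074,p[3],.006))[0]-cap[c])
    for q,y in cor: r+=list((proj('top',H*[1,1,0]+.165*X+y*Y+.014*Z)[0]-q))
    return r
best=min((least_squares(res,[.545,.07,0.,t],loss='soft_l1') for t in np.arange(2,4.4,.3)),key=lambda s:s.cost)
print(best.x,best.cost,np.round(res(best.x),1)); np.save('p0.npy',best.x)
for c in S:
    im=cv2.imread(f'pics/{c}0.png'); im=cv2.resize(im,None,fx=4,fy=4,interpolation=cv2.INTER_CUBIC)
    p=best.x
    for r,h in((.098,.021),(.152,0)):
        q=proj(c,[pt(p,r,a,h) for a in np.linspace(0,6.283,90)])
        cv2.polylines(im,[np.int32(q*4+2)],True,(0,255,255),1)
    for k in range(5):
        a=p[3]+np.radians(36+72*k); q=proj(c,[pt(p,.024,a,.006),pt(p,.098,a,.006)]); cv2.polylines(im,[np.int32(q*4+2)],False,(0,255,0),1)
    q=proj(c,[pt(p,.071,p[3],.004),pt(p,.098,p[3],.004)]); cv2.polylines(im,[np.int32(q*4+2)],False,(255,0,255),1)
    u,v=(proj(c,frame(p)[0])[0]*4).astype(int); cv2.imwrite(f'pics/fit_{c}.png',im[max(0,v-280):v+280,u-280:u+280])
a,b=[cv2.resize(cv2.imread(f'pics/fit_{c}.png'),(400,400)) for c in S]
cv2.imwrite('pics/fit.png',np.hstack([a,b]))
for c,(u,v) in (('top',(228,201)),('top',(438,237)),('top',(447,168))): 
    d=np.load(f'{c}0.npy')[v,u]; print(unproj(c,u,v,d))
E
python3 fit0.py
```

```text
Traceback (most recent call last):
  File "fit0.py", line 20, in <module>
    best=min((least_squares(res,[.545,.07,0.,t],loss='soft_l1') for t in np.arange(2,4.4,.3)),key=lambda s:s.cost)
  File "fit0.py", line 20, in <genexpr>
    best=min((least_squares(res,[.545,.07,0.,t],loss='soft_l1') for t in np.arange(2,4.4,.3)),key=lambda s:s.cost)
              ~~~~~~~~~~~~~^^^^^^^^^^^^^^^^^^^^^^^^^^^^^^^^^^^^
  File "fit0.py", line 16, in res
    r+=list(proj(c,pt(p,0,0,.018))[0]-nut[c])
            ~~~~^^^^^^^^^^^^^^^^^^
  File "h.py", line 11, in proj
    K,R,t=cam(n); q=(R@np.atleast_2d(P).T).T+t; q=(K@q.T).T; return q[:,:2]/q[:,2:]
          ~~~^^^
  File "h.py", line 4, in cam
    c=vision.get_calibration(n); K=np.array([[c['fx'],0,c['cx']],[0,c['fy'],c['cy']],[0,0,1]])
ValueError: time passes only in moves, steps and waits
```

Too many calibration calls; cache it.

```bash
python3 - <<'E'
s=open('h.py').read()
s=s.replace("def cam(n):","import functools\n@functools.lru_cache\ndef cam(n):")
open('h.py','w').write(s)
E
python3 fit0.py
```

```text
[ 0.53791864  0.06609841 -0.20147826  2.7003392 ] 5.668018248904405 [ 0.9 -0.3 -0.2 -0.5 -1.3 -0.5  0.2  0.8 -0.5 -0.2  1.6  1.9 -0.2 -1.1
 -0.1 -0.4 -1.1  1.1 -0.4  0.3  0.2  0.7]
[0.52833942 0.28635672 0.10286064]
[ 0.43371102 -0.37483733  0.00358623]
[ 0.65478822 -0.39675392  0.03033862]
```

View pics/fit.png

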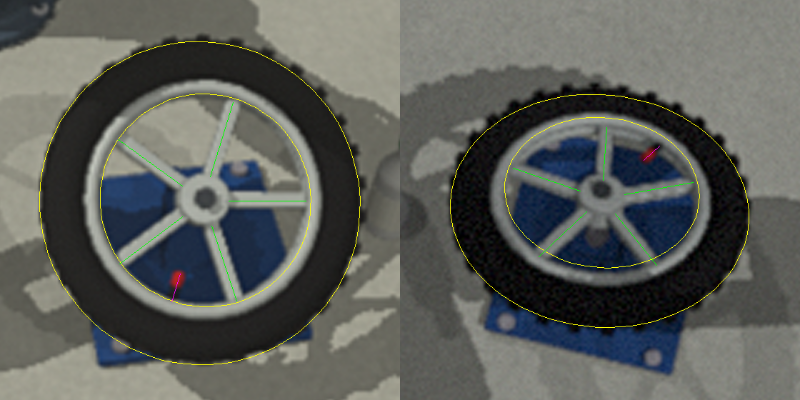

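```bash
cat > plan.py <<'E'
from fit import *
from scipy.spatial.transform import Rotation as Rt
def target(p,r,adeg,h):
    H,X,Y,Z,n,U=frame(p); z=-n/np.linalg.norm(n); y=Y; x=np.cross(y,z)
    return pt(p,r,np.radians(adeg),h), np.c_[x,y,z]
def delta(P,R,s=None):
    s=s or bot.read_state(); w=Rt.from_matrix(R@np.array(s['tcp_rot']).T).as_rotvec()
    d=(P-np.array(s['position']))*100
    print('t',round(s['time_s'],2),'d cm',np.round(d,2),'w',np.round(w,3),'|w|',round(np.linalg.norm(w),3)); return d,w
E
python3 - <<'E'
from plan import *
p=np.load('p0.npy'); print(frame(p))
for h in(.15,):
    P,R=target(p,.062,227,h); print(P); d,w=delta(P,R)
    print(Rt.from_matrix(R@np.array(bot.read_state()['tcp_rot']).T).as_rotvec()/10)
E
```

```text
(array([0.53791864, 0.06609841, 0.155     ]), array([-0.97977182,  0.20011791,  0.        ]), array([-0.20011791, -0.97977182,  0.        ]), array([0., 0., 1.]), array([ 0.56238903, -0.11486768,  0.819     ]), array([-0.80243312,  0.16389656,  0.574     ]))
[0.66528113 0.08636478 0.25357904]
t 0.1 d cm [40.04 65.18  3.19] w [-0.075  0.617 -0.618] |w| 0.877
[-0.00751336  0.06173231 -0.06183925]
```

```bash
python3 -m handwheel '[{"hand":-1,"dx":2.2,"dy":3.6,"dz":1.2,"wx":-0.005,"wy":0.04,"wz":-0.04},{"hand":-1,"dx":2.2,"dy":3.6,"dz":1.2,"wx":-0.005,"wy":0.04,"wz":-0.04},{"hand":-1,"dx":2.2,"dy":3.6,"dz":1.2,"wx":-0.005,"wy":0.04,"wz":-0.04},{"hand":-1,"dx":2.2,"dy":3.6,"dz":1.2,"wx":-0.005,"wy":0.04,"wz":-0.04},{"hand":-1,"dx":2.2,"dy":3.6,"dz":1.2,"wx":-0.005,"wy":0.04,"wz":-0.04},{"hand":-1,"dx":2.2,"dy":3.6,"dz":1.2,"wx":-0.005,"wy":0.04,"wz":-0.04},{"hand":-1,"dx":2.2,"dy":3.6,"dz":1.2,"wx":-0.005,"wy":0.04,"wz":-0.04},{"hand":-1,"dx":2.2,"dy":3.6,"dz":1.2,"wx":-0.005,"wy":0.04,"wz":-0.04},{"hand":-1,"dx":2.2,"dy":3.6,"dz":1.2,"wx":-0.005,"wy":0.04,"wz":-0.04},{"hand":-1,"dx":2.2,"dy":3.6,"dz":1.2,"wx":-0.005,"wy":0.04,"wz":-0.04}]'; python3 -c "
from plan import *
P,R=target(np.load('p0.npy'),.062,227,.2);delta(P,R);print(P,bot.read_state()['opening'],bot.read_state()['joint_positions'])"
```

```text
time_s: 1.1
position: [0.4855, -0.2042, 0.3428]
tcp_rot: [[0.92, 0.022, -0.391], [0.037, -0.999, 0.031], [-0.389, -0.043, -0.92]]
force: [0.0, -0.6, -0.2]
opening: 0.173
t 1.1 d cm [20.79 28.48 -4.82] w [-0.024  0.214 -0.218] |w| 0.307
[0.69340058 0.0806214  0.29452904] 0.1730747596191213 [-29.41416428  26.64126199  72.66638787  -9.69688002 101.6453125
  58.60746956]
```

```bash
python3 -m handwheel '[{"hand":-1,"dx":2.6,"dy":3.55,"dz":0,"wx":-0.003,"wy":0.027,"wz":-0.027},{"hand":-1,"dx":2.6,"dy":3.55,"dz":0,"wx":-0.003,"wy":0.027,"wz":-0.027},{"hand":-1,"dx":2.6,"dy":3.55,"dz":0,"wx":-0.003,"wy":0.027,"wz":-0.027},{"hand":-1,"dx":2.6,"dy":3.55,"dz":0,"wx":-0.003,"wy":0.027,"wz":-0.027},{"hand":-1,"dx":2.6,"dy":3.55,"dz":-0.8,"wx":-0.003,"wy":0.027,"wz":-0.027},{"hand":-1,"dx":2.6,"dy":3.55,"dz":-1.3,"wx":-0.003,"wy":0.027,"wz":-0.027},{"hand":-1,"dx":2.6,"dy":3.55,"dz":-1.3,"wx":-0.003,"wy":0.027,"wz":-0.027},{"hand":-1,"dx":2.6,"dy":3.55,"dz":-1.3,"wx":-0.003,"wy":0.027,"wz":-0.027},{"hand":-1},{"hand":-1}]'; python3 - <<'E'
from plan import *
P,R=target(np.load('p0.npy'),.062,227,.2);delta(P,R);print(bot.read_state()['joint_positions'])
c=vision.get_calibration('wrist'); p,d=vision.capture('wrist'); cv2.imwrite('pics/w1.png',p[:,:,::-1]); np.savez('w1.npz',d=d,**c); print(c)
p,d=vision.capture('top'); cv2.imwrite('pics/t1.png',p[:,:,::-1])
p,d=vision.capture('scene'); cv2.imwrite('pics/s1.png',p[:,:,::-1])
E
```

```text
t 1.1 d cm [20.79 28.48 -4.82] w [-0.024  0.214 -0.218] |w| 0.307
[-29.41416428  26.64126199  72.66638787  -9.69688002 101.6453125
  58.60746956]
{'fx': 309.70691628693146, 'fy': 309.70691628693146, 'cx': 325.79378138028005, 'cy': 194.69764226704984, 'rvec': array([-1.87320381,  1.80459373,  0.68071934]), 'tvec': array([-0.19999332,  0.18039092,  0.75130147])}invalid input
```

View pics/w1.png

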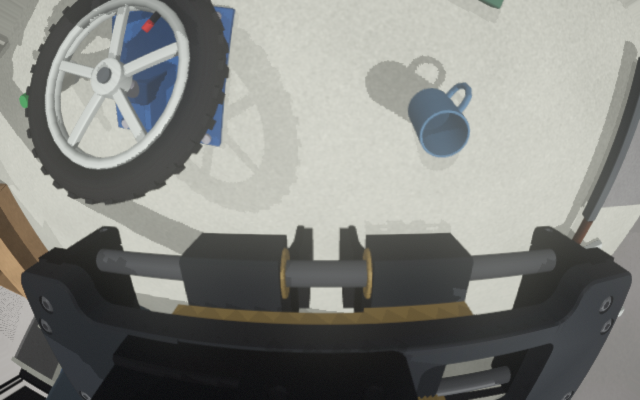

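View pics/s1.png

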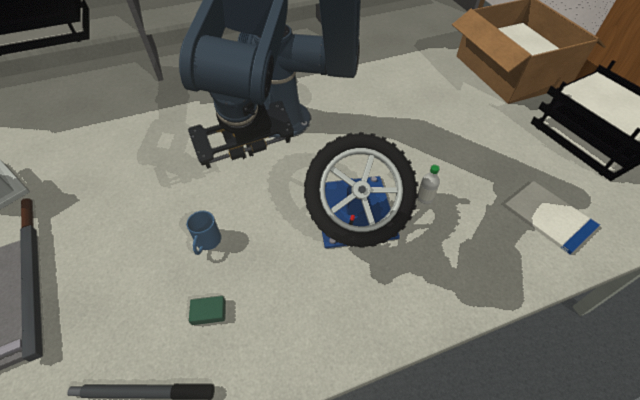

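The call was refused (rows need all keys). The wrist view shows the wheel at (108,75) and the valve at (150,22). Repeating with full rows.

```bash
python3 -m handwheel '[{"hand":-1,"dx":2.6,"dy":3.55,"dz":0,"wx":-0.003,"wy":0.027,"wz":-0.027},{"hand":-1,"dx":2.6,"dy":3.55,"dz":0,"wx":-0.003,"wy":0.027,"wz":-0.027},{"hand":-1,"dx":2.6,"dy":3.55,"dz":0,"wx":-0.003,"wy":0.027,"wz":-0.027},{"hand":-1,"dx":2.6,"dy":3.55,"dz":0,"wx":-0.003,"wy":0.027,"wz":-0.027},{"hand":-1,"dx":2.6,"dy":3.55,"dz":-0.8,"wx":-0.003,"wy":0.027,"wz":-0.027},{"hand":-1,"dx":2.6,"dy":3.55,"dz":-1.3,"wx":-0.003,"wy":0.027,"wz":-0.027},{"hand":-1,"dx":2.6,"dy":3.55,"dz":-1.3,"wx":-0.003,"wy":0.027,"wz":-0.027},{"hand":-1,"dx":2.6,"dy":3.55,"dz":-1.3,"wx":-0.003,"wy":0.027,"wz":-0.027},{"hand":-1,"dx":0,"dy":0,"dz":0,"wx":0,"wy":0,"wz":0}]'; python3 - <<'E'
from plan import *
P,R=target(np.load('p0.npy'),.062,227,.2);delta(P,R);print(bot.read_state()['joint_positions'])
c=vision.get_calibration('wrist'); p,d=vision.capture('wrist'); cv2.imwrite('pics/w2.png',p[:,:,::-1]); np.savez('w2.npz',d=d,**c); print(c)
E
```

```text
time_s: 2.15
position: [0.6936, 0.0811, 0.2872]
tcp_rot: [[0.799, -0.193, -0.57], [-0.157, -0.981, 0.113], [-0.581, -0.001, -0.814]]
force: [0.1, 0.3, -1.1]
opening: 0.007
t 2.15 d cm [-0.02 -0.05  0.74] w [-0.003 -0.009 -0.007] |w| 0.012
[ -4.26019598  52.37661638  35.19939546   5.08458567 127.65216829
  98.68275601]
{'fx': 309.70691628693146, 'fy': 309.70691628693146, 'cx': 325.79378138028005, 'cy': 194.69764226704984, 'rvec': array([-1.53703326,  1.86878752,  0.9002839 ]), 'tvec': array([0.2135639 , 0.21633076, 0.87489537])}
```

View pics/w2.png

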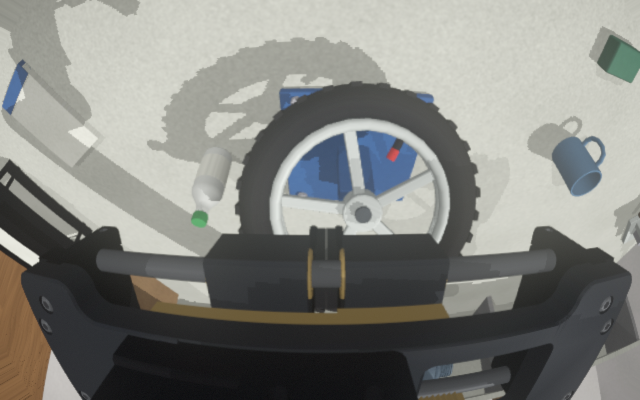

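```bash
cat > wr.py <<'E'
from plan import *
def wproj(c,P):
    R=cv2.Rodrigues(c['rvec'])[0]; q=(R@np.atleast_2d(P).T).T+np.ravel(c['tvec'])
    r=np.hypot(q[:,0],q[:,1]); th=np.arctan2(r,q[:,2]); 
    return np.c_[c['cx']+c['fx']*th*q[:,0]/r, c['cy']+c['fy']*th*q[:,1]/r]
def overlay(p,c,img,out,box):
    x0,y0,x1,y1=box; k=3
    im=cv2.resize(img[y0:y1,x0:x1],None,fx=k,fy=k,interpolation=cv2.INTER_CUBIC)
    def L(P,cl,col): cv2.polylines(im,[np.int32((wproj(c,P)-[x0,y0]+.5)*k)],cl,col,1)
    A=np.linspace(0,6.283,90)
    L([pt(p,.098,a,.021) for a in A],True,(0,255,255)); L([pt(p,.152,a,0) for a in A],True,(0,255,255)); L([pt(p,.024,a,.014) for a in A],True,(0,255,255))
    for j in range(5):
        a=p[3]+np.radians(36+72*j); L([pt(p,.024,a,.006),pt(p,.098,a,.006)],False,(0,255,0))
    L([pt(p,.071,p[3],.004),pt(p,.098,p[3],.004)],False,(255,0,255))
    cv2.imwrite(out,im)
E
python3 - <<'E'
from wr import *
c=dict(np.load('w2.npz')); overlay(np.load('p0.npy'),c,cv2.imread('pics/w2.png'),'pics/w2o.png',(230,70,490,250))
E
```

```text
(no output)
```

View pics/w2o.png

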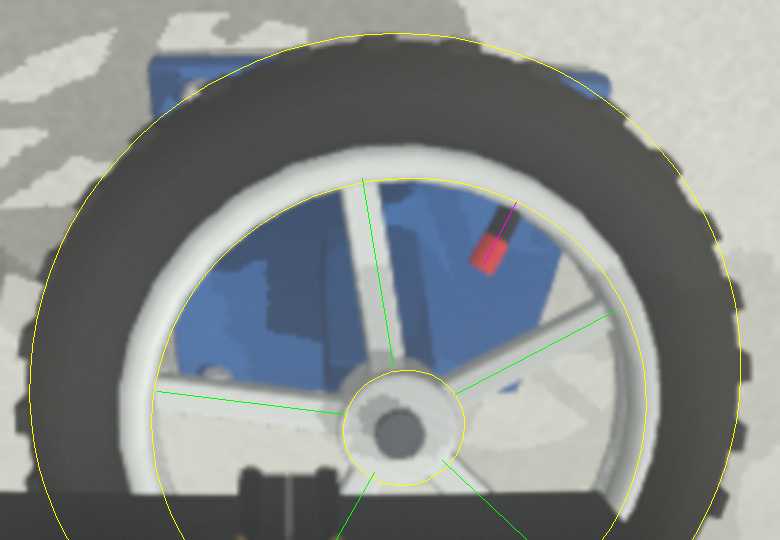

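```bash
python3 - <<'E'
from wr import *
p=np.load('p0.npy'); p[1]+=.003; p[3]=2.68; np.save('p1.npy',p)
for h in(.05,-.012):
    P,R=target(p,.062,227,h);delta(P,R);print(P)
E
```

```text
t 2.2 d cm [ -8.38   2.2  -11.81] w [-0.001 -0.007 -0.006] |w| 0.009
[0.60904223 0.10085155 0.17167904]
t 2.2 d cm [-11.86   2.92 -16.89] w [-0.001 -0.007 -0.006] |w| 0.009
[0.57417411 0.10797334 0.12090104]
```

```bash
python3 -m handwheel '[{"hand":-1,"dx":-1.4,"dy":0.37,"dz":-1.97,"wx":0,"wy":0,"wz":0},{"hand":-1,"dx":-1.4,"dy":0.37,"dz":-1.97,"wx":0,"wy":0,"wz":0},{"hand":-1,"dx":-1.4,"dy":0.37,"dz":-1.97,"wx":0,"wy":0,"wz":0},{"hand":-1,"dx":-1.4,"dy":0.37,"dz":-1.97,"wx":0,"wy":0,"wz":0},{"hand":-1,"dx":-1.4,"dy":0.37,"dz":-1.97,"wx":0,"wy":0,"wz":0},{"hand":-1,"dx":-1.4,"dy":0.37,"dz":-1.97,"wx":0,"wy":0,"wz":0},{"hand":-1,"dx":0,"dy":0,"dz":0,"wx":0,"wy":0,"wz":0}]'; python3 - <<'E'
from wr import *
p=np.load('p1.npy')
P,R=target(p,.062,227,-.012);delta(P,R)
c=vision.get_calibration('wrist'); q,d=vision.capture('wrist'); q=q[:,:,::-1]; cv2.imwrite('pics/w3.png',q)
overlay(p,c,q,'pics/w3o.png',(200,70,460,260))
E
```

```text
time_s: 2.9
position: [0.6055, 0.0985, 0.1765]
tcp_rot: [[0.799, -0.198, -0.568], [-0.162, -0.98, 0.114], [-0.579, 0.001, -0.815]]
force: [0.3, -0.6, 0.4]
opening: -0.0
t 2.9 d cm [-3.13  0.95 -5.56] w [-0.    -0.006 -0.002] |w| 0.006
```

View pics/w3o.png

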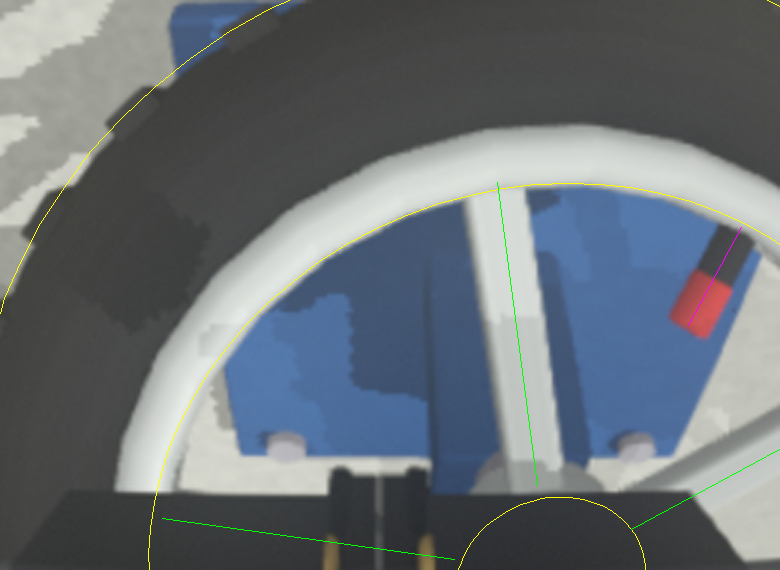

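Model overlay matches spokes and rim within a few mm. Inserting.

```bash
python3 -m handwheel '[{"hand":-1,"dx":-0.8,"dy":0.24,"dz":-1.4,"wx":0,"wy":0,"wz":0},{"hand":-1,"dx":-0.8,"dy":0.24,"dz":-1.4,"wx":0,"wy":0,"wz":0},{"hand":-1,"dx":-0.8,"dy":0.24,"dz":-1.4,"wx":0,"wy":0,"wz":0},{"hand":-1,"dx":-0.8,"dy":0.24,"dz":-1.4,"wx":0,"wy":0,"wz":0},{"hand":-1,"dx":0,"dy":0,"dz":0,"wx":0,"wy":0,"wz":0}]'; python3 - <<'E'
from wr import *
p=np.load('p1.npy')
P,R=target(p,.062,227,-.012);delta(P,R)
prev=P
# arc: finger from 227 to ~56 in steps of 4 deg, print world deltas every 4 deg
for a in range(223,40,-4):
    P,_=target(p,.062,a,-.012); print(a,np.round((P-prev)*100,2)); prev=P
E
```

```text
time_s: 3.45
position: [0.5767, 0.1088, 0.1216]
tcp_rot: [[0.802, -0.197, -0.563], [-0.162, -0.98, 0.113], [-0.574, 0.0, -0.819]]
force: [-0.9, 0.3, -0.1]
opening: -0.002
t 3.45 d cm [-0.25 -0.08 -0.07] w [-0.    -0.001 -0.003] |w| 0.003
223 [ 0.18 -0.35 -0.18]
219 [ 0.16 -0.37 -0.16]
215 [ 0.14 -0.38 -0.15]
211 [ 0.12 -0.39 -0.14]
207 [ 0.09 -0.41 -0.12]
203 [ 0.07 -0.41 -0.1 ]
199 [ 0.04 -0.42 -0.09]
195 [ 0.02 -0.43 -0.07]
191 [-0.01 -0.43 -0.06]
187 [-0.03 -0.43 -0.04]
183 [-0.06 -0.43 -0.02]
179 [-0.08 -0.43 -0.  ]
175 [-0.1  -0.42  0.01]
171 [-0.13 -0.41  0.03]
167 [-0.15 -0.4   0.05]
163 [-0.17 -0.39  0.06]
159 [-0.19 -0.38  0.08]
155 [-0.22 -0.36  0.1 ]
151 [-0.23 -0.35  0.11]
147 [-0.25 -0.33  0.13]
143 [-0.27 -0.31  0.14]
139 [-0.29 -0.28  0.16]
135 [-0.3  -0.26  0.17]
131 [-0.31 -0.24  0.18]
127 [-0.32 -0.21  0.19]
123 [-0.33 -0.19  0.2 ]
119 [-0.34 -0.16  0.21]
115 [-0.35 -0.13  0.22]
111 [-0.35 -0.1   0.23]
107 [-0.36 -0.07  0.23]
103 [-0.36 -0.04  0.24]
99 [-0.36 -0.01  0.24]
95 [-0.36  0.02  0.25]
91 [-0.35  0.05  0.25]
87 [-0.35  0.08  0.25]
83 [-0.34  0.11  0.25]
79 [-0.33  0.14  0.25]
75 [-0.32  0.16  0.24]
71 [-0.31  0.19  0.24]
67 [-0.29  0.22  0.23]
63 [-0.28  0.24  0.23]
59 [-0.26  0.27  0.22]
55 [-0.24  0.29  0.21]
51 [-0.23  0.31  0.2 ]
47 [-0.21  0.33  0.19]
43 [-0.18  0.35  0.18]
```

```bash
python3 -m handwheel '[{"hand":-1,"dx":0.0,"dy":-0.38,"dz":-0.2,"wx":0,"wy":0,"wz":0},{"hand":-1,"dx":0.11,"dy":-0.38,"dz":-0.18,"wx":0,"wy":0,"wz":0},{"hand":-1,"dx":0.1,"dy":-0.39,"dz":-0.16,"wx":0,"wy":0,"wz":0},{"hand":-1,"dx":0.1,"dy":-0.39,"dz":-0.14,"wx":0,"wy":0,"wz":0},{"hand":-1,"dx":0.09,"dy":-0.41,"dz":-0.12,"wx":0,"wy":0,"wz":0},{"hand":-1,"dx":0.07,"dy":-0.41,"dz":-0.10,"wx":0,"wy":0,"wz":0},{"hand":-1,"dx":0.04,"dy":-0.42,"dz":-0.09,"wx":0,"wy":0,"wz":0},{"hand":-1,"dx":0.02,"dy":-0.43,"dz":-0.07,"wx":0,"wy":0,"wz":0}]'; cat > chk.py <<'E'
import sys
from wr import *
a=float(sys.argv[1]); p=np.load('p1.npy')
P,R=target(p,.062,a,-.012);delta(P,R); s=bot.read_state()
H,X,Y,Z,n,U=frame(p); v=np.array(s['position'])-H
print('r',np.hypot(v@U,v@Y),'ang',np.degrees(np.arctan2(v@Y,v@U))%360,'h',v@n,'F U,Y,n',np.round([np.array(s['force'])@k for k in(U,Y,n)],1))
if len(sys.argv)>2:
    c=vision.get_calibration('wrist'); q,d=vision.capture('wrist'); q=q[:,:,::-1]; cv2.imwrite(f'pics/{sys.argv[2]}.png',q)
E
python3 chk.py 195 w4
```

```text
time_s: 4.25
position: [0.5817, 0.0785, 0.1113]
tcp_rot: [[0.802, -0.196, -0.564], [-0.16, -0.981, 0.114], [-0.575, -0.002, -0.818]]
force: [-1.7, 4.7, 3.0]
opening: 0.005
t 4.25 d cm [ 0.07 -0.22 -0.05] w [-0.002 -0.001 -0.004] |w| 0.005
r 0.06140012755260013 ang 197.06585455636449 h -0.012274294446595453 F U,Y,n [ 3.9 -4.3  0.9]
```

View pics/w4.png

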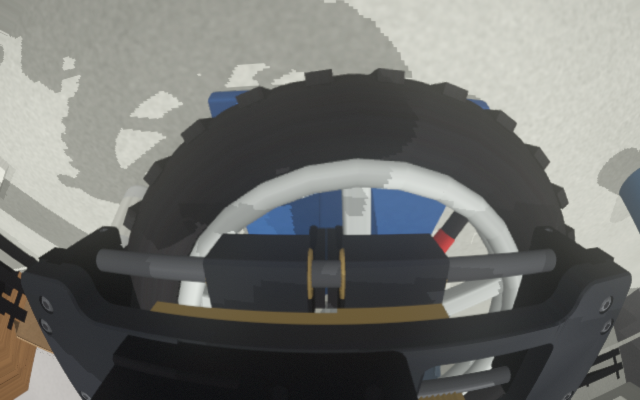

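The spoke is being pushed (about 5 N) and the wheel is turning. Continuing the arc.

```bash
python3 -m handwheel '[{"hand":-1,"dx":-0.01,"dy":-0.43,"dz":-0.06,"wx":0,"wy":0,"wz":0},{"hand":-1,"dx":-0.03,"dy":-0.43,"dz":-0.04,"wx":0,"wy":0,"wz":0},{"hand":-1,"dx":-0.06,"dy":-0.43,"dz":-0.02,"wx":0,"wy":0,"wz":0},{"hand":-1,"dx":-0.08,"dy":-0.43,"dz":0,"wx":0,"wy":0,"wz":0},{"hand":-1,"dx":-0.1,"dy":-0.42,"dz":0.01,"wx":0,"wy":0,"wz":0},{"hand":-1,"dx":-0.13,"dy":-0.41,"dz":0.03,"wx":0,"wy":0,"wz":0},{"hand":-1,"dx":-0.15,"dy":-0.4,"dz":0.05,"wx":0,"wy":0,"wz":0},{"hand":-1,"dx":-0.17,"dy":-0.39,"dz":0.06,"wx":0,"wy":0,"wz":0},{"hand":-1,"dx":-0.19,"dy":-0.38,"dz":0.08,"wx":0,"wy":0,"wz":0},{"hand":-1,"dx":-0.22,"dy":-0.36,"dz":0.1,"wx":0,"wy":0,"wz":0}]'; python3 chk.py 155
```

```text
time_s: 5.3
position: [0.5715, 0.0384, 0.1122]
tcp_rot: [[0.804, -0.197, -0.56], [-0.16, -0.98, 0.116], [-0.572, -0.004, -0.82]]
force: [1.2, 6.8, -0.5]
opening: 0.005
t 5.3 d cm [-0.04 -0.28  0.08] w [-0.003  0.003 -0.003] |w| 0.005
r 0.061167459387343304 ang 157.55761670886892 h -0.012704324807398156 F U,Y,n [-0.1 -6.9 -0.5]
```

```bash
python3 -m handwheel '[{"hand":-1,"dx":-0.23,"dy":-0.35,"dz":0.11,"wx":0,"wy":0,"wz":0},{"hand":-1,"dx":-0.25,"dy":-0.33,"dz":0.13,"wx":0,"wy":0,"wz":0},{"hand":-1,"dx":-0.27,"dy":-0.31,"dz":0.14,"wx":0,"wy":0,"wz":0},{"hand":-1,"dx":-0.29,"dy":-0.28,"dz":0.16,"wx":0,"wy":0,"wz":0},{"hand":-1,"dx":-0.3,"dy":-0.26,"dz":0.17,"wx":0,"wy":0,"wz":0},{"hand":-1,"dx":-0.31,"dy":-0.24,"dz":0.18,"wx":0,"wy":0,"wz":0},{"hand":-1,"dx":-0.32,"dy":-0.21,"dz":0.19,"wx":0,"wy":0,"wz":0},{"hand":-1,"dx":-0.33,"dy":-0.19,"dz":0.2,"wx":0,"wy":0,"wz":0},{"hand":-1,"dx":-0.34,"dy":-0.16,"dz":0.21,"wx":0,"wy":0,"wz":0},{"hand":-1,"dx":-0.35,"dy":-0.13,"dz":0.22,"wx":0,"wy":0,"wz":0}]'; python3 chk.py 115 w5
```

```text
time_s: 6.3
position: [0.5432, 0.0123, 0.1287]
tcp_rot: [[0.807, -0.197, -0.557], [-0.161, -0.98, 0.113], [-0.568, -0.002, -0.823]]
force: [4.1, 3.1, -2.9]
opening: 0.01
t 6.3 d cm [-0.23 -0.12  0.14] w [-0.     0.007 -0.003] |w| 0.008
r 0.06162753437441263 ang 117.7035782731662 h -0.012042745406729205 F U,Y,n [-4.4 -3.9 -0.4]
```

View pics/w5.png

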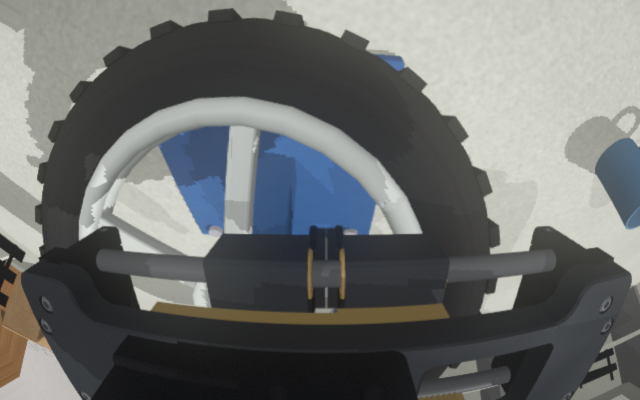

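```bash
python3 -m handwheel '[{"hand":-1,"dx":-0.35,"dy":-0.1,"dz":0.23,"wx":0,"wy":0,"wz":0},{"hand":-1,"dx":-0.36,"dy":-0.07,"dz":0.23,"wx":0,"wy":0,"wz":0},{"hand":-1,"dx":-0.36,"dy":-0.04,"dz":0.24,"wx":0,"wy":0,"wz":0},{"hand":-1,"dx":-0.36,"dy":-0.01,"dz":0.24,"wx":0,"wy":0,"wz":0},{"hand":-1,"dx":-0.36,"dy":0.02,"dz":0.25,"wx":0,"wy":0,"wz":0},{"hand":-1,"dx":-0.35,"dy":0.05,"dz":0.25,"wx":0,"wy":0,"wz":0},{"hand":-1,"dx":-0.35,"dy":0.08,"dz":0.25,"wx":0,"wy":0,"wz":0},{"hand":-1,"dx":-0.34,"dy":0.11,"dz":0.25,"wx":0,"wy":0,"wz":0},{"hand":-1,"dx":-0.33,"dy":0.14,"dz":0.25,"wx":0,"wy":0,"wz":0},{"hand":-1,"dx":-0.32,"dy":0.16,"dz":0.24,"wx":0,"wy":0,"wz":0}]'; python3 chk.py 75 w6;  python3 - <<'E'
from h import *
for n in ("scene","top"):
    p,d=vision.capture(n); cv2.imwrite(f'pics/{n}6.png',p[:,:,::-1])
a=cv2.imread('pics/scene6.png')[125:255,295:425]; b=cv2.imread('pics/top6.png')[145:275,235:365]
cv2.imwrite('pics/crop6.png',np.hstack([cv2.resize(x,(400,400),interpolation=cv2.INTER_CUBIC) for x in (a,b)]))
E
```

```text
time_s: 7.35
position: [0.5095, 0.0139, 0.1529]
tcp_rot: [[0.808, -0.197, -0.555], [-0.163, -0.98, 0.11], [-0.566, 0.002, -0.825]]
force: [5.9, 0.3, -5.2]
opening: 0.003
t 7.35 d cm [-0.32  0.05  0.15] w [ 0.004  0.01  -0.004] |w| 0.011
r 0.06108096823215507 ang 78.12901377171484 h -0.011389983518037466 F U,Y,n [-7.6 -1.4 -1. ]
```

View pics/w6.png

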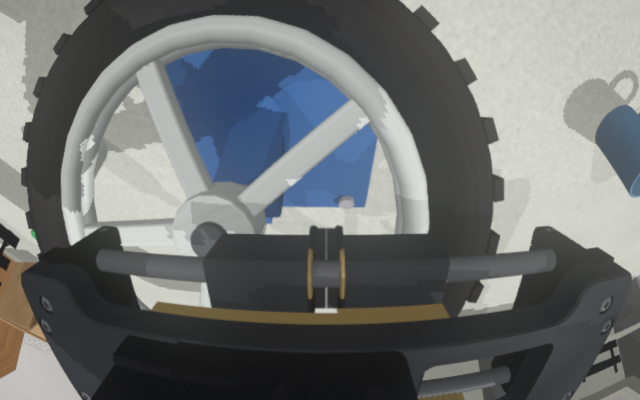

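View pics/crop6.png

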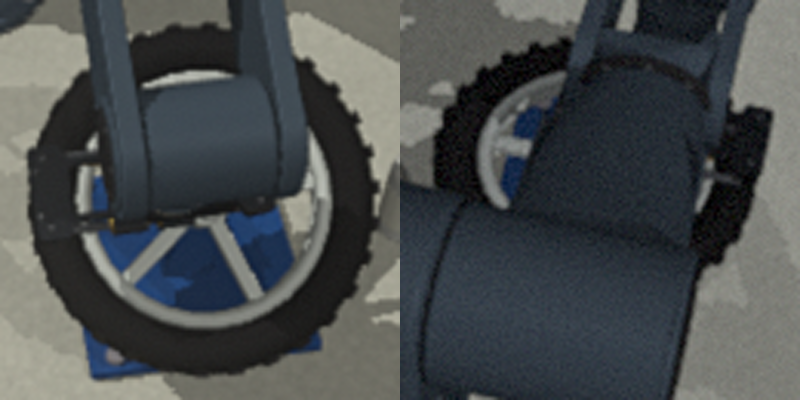

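```bash
cat > th.py <<'E'
from wr import *
def theta(c,p,pts,guess):
    def cost(t):
        s=[]
        for q in pts:
            best=9e9
            for j in range(5):
                a=t+np.radians(36+72*j); L=wproj(c,[pt(p,r,a,.006) for r in np.linspace(.026,.098,60)]); best=min(best,np.min(np.hypot(*(L-q).T)))
            s.append(best)
        return s
    g=np.radians(np.arange(guess-30,guess+30,.25)); C=[np.sum(np.square(cost(t))) for t in g]; t=g[np.argmin(C)]
    print('theta deg',np.degrees(t),np.round(cost(t),1)); return t
E
python3 - <<'E'
from th import *
c=vision.get_calibration('wrist'); p=np.load('p1.npy')
p[3]=theta(c,p,[(155,75),(182,135),(203,182),(358,112),(305,155),(257,193)],25)
overlay(p,c,cv2.imread('pics/w6.png'),'pics/w6o.png',(30,0,290,195+45))
P,R=target(p,.062,78-np.degrees(p[3]),-.012); delta(P,R)
E
```

```text
theta deg 19.0 [1.  7.1 9.7 4.8 1.9 0.9]
t 7.5 d cm [-1.31  0.94  0.97] w [ 0.003  0.005 -0.004] |w| 0.007
```

View pics/w6o.png

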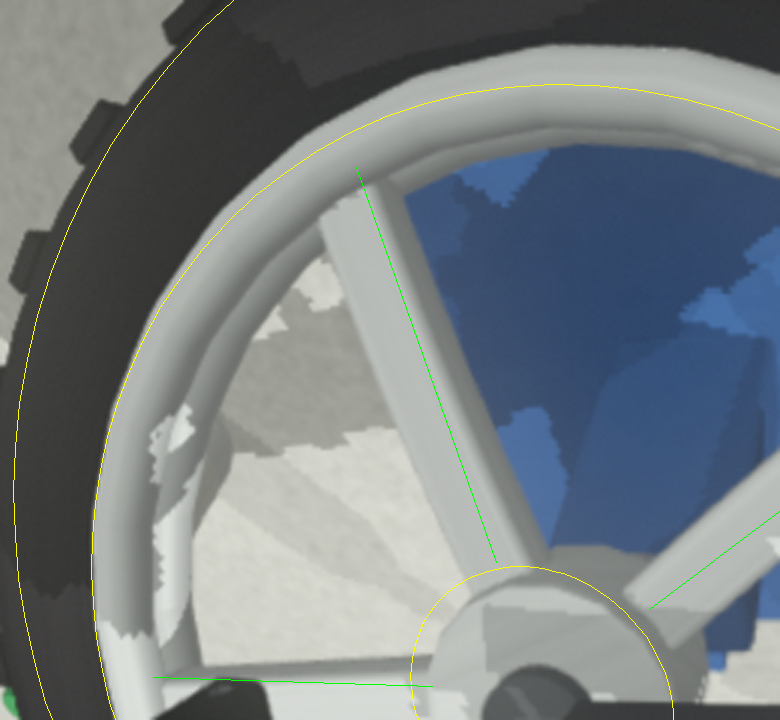

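```bash
python3 -m handwheel '[{"hand":-1,"dx":-0.31,"dy":0.19,"dz":0.24,"wx":0,"wy":0,"wz":0},{"hand":-1,"dx":-0.29,"dy":0.22,"dz":0.23,"wx":0,"wy":0,"wz":0},{"hand":-1,"dx":-0.28,"dy":0.24,"dz":0.23,"wx":0,"wy":0,"wz":0},{"hand":-1,"dx":-0.26,"dy":0.27,"dz":0.22,"wx":0,"wy":0,"wz":0},{"hand":-1,"dx":0,"dy":0,"dz":0,"wx":0,"wy":0,"wz":0}]'; python3 chk.py 59 w7;python3 - <<'E'
from h import *
for n in ("scene",):
    p,d=vision.capture(n); cv2.imwrite(f'pics/{n}7.png',p[:,:,::-1])
a=cv2.imread('pics/scene7.png')[125:255,295:425]
cv2.imwrite('pics/crop7.png',np.hstack([cv2.resize(cv2.imread('pics/w7.png'),None,fx=.8,fy=.8),cv2.resize(a,(280,320),interpolation=cv2.INTER_CUBIC)]))
E
```

```text
time_s: 8.0
position: [0.4953, 0.0239, 0.1634]
tcp_rot: [[0.804, -0.196, -0.561], [-0.161, -0.981, 0.111], [-0.572, 0.001, -0.82]]
force: [2.9, -1.2, -1.3]
opening: 0.004
t 8.0 d cm [-0.04 -0.03  0.01] w [ 0.002  0.002 -0.004] |w| 0.005
r 0.06155849127228598 ang 59.073779777033856 h -0.011917911727814395 F U,Y,n [-3.3  0.6  0.7]
```

View pics/w7.png

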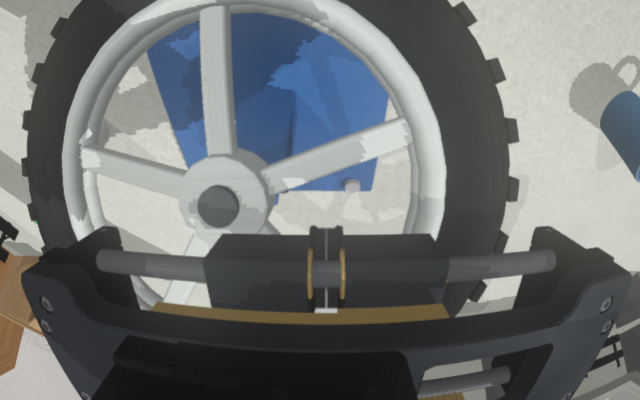

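```bash
python3 - <<'E'
from th import *
c=vision.get_calibration('wrist'); p=np.load('p1.npy')
# refit hub offset + theta using wrist points, per-spoke lines (spokes 108:B,180:A,252:C)
obs={108:[(402,131),(345,157),(285,181)],180:[(215,20),(218,80),(223,145)],252:[(95,158),(135,170),(180,182)]}
H,X,Y,Z,n,U=frame(p)
def res(q):
    pp=p.copy(); pp[3]=q[0]; r=[]
    sh=(U*q[1]+Y*q[2])
    for s,ps in obs.items():
        a=q[0]+np.radians(s); A,B=wproj(c,[pt(pp,.03,a,.006)+sh,pt(pp,.095,a,.006)+sh]); d=(B-A)/np.linalg.norm(B-A)
        # use dense nearest distance due to fisheye
        L=wproj(c,[pt(pp,t,a,.006)+sh for t in np.linspace(.026,.098,80)])
        for w in ps:
            k=np.argmin(np.hypot(*(L-w).T)); r.append(d[0]*(w-L[k])[1]-d[1]*(w-L[k])[0])
    r+=list(wproj(c,pt(pp,0.0001,0,.022)+sh)[0]-[218,207])
    return r
s=least_squares(res,[0.03,0,0],diff_step=1e-4,x_scale=[.1,.01,.01]); print(np.degrees(s.x[0]),s.x[1:],np.round(s.fun,1))
p[3]=s.x[0]; overlay(p,c,cv2.imread('pics/w7.png'),'pics/w7o.png',(30,0,290,240))
E
```

```text
2.4829864951771574 [0.00015248 0.00354135] [-2.9  2.6  4.3 -1.6 -0.2  0.2  0.4  0.7  2.   0.6  1.3]
```

View pics/w7o.png

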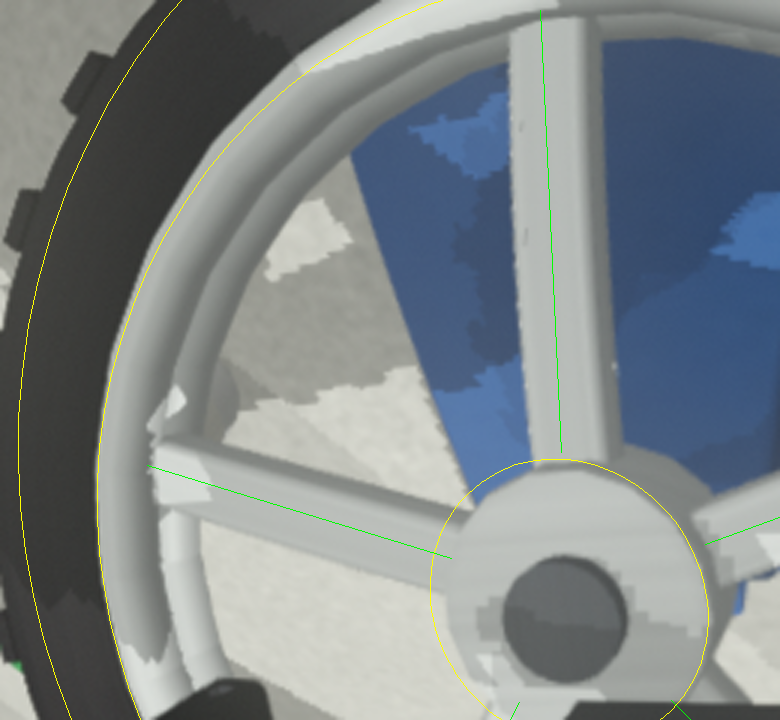

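Wheel is at about +2.5°. One small nudge, then back off from the spoke and retract along the face normal.

```bash
python3 -m handwheel '[{"hand":-1,"dx":-0.12,"dy":0.14,"dz":0.1,"wx":0,"wy":0,"wz":0},{"hand":-1,"dx":0,"dy":0,"dz":0,"wx":0,"wy":0,"wz":0},{"hand":-1,"dx":0.26,"dy":-0.27,"dz":-0.22,"wx":0,"wy":0,"wz":0},{"hand":-1,"dx":0.28,"dy":-0.24,"dz":-0.23,"wx":0,"wy":0,"wz":0},{"hand":-1,"dx":0.29,"dy":-0.22,"dz":-0.23,"wx":0,"wy":0,"wz":0},{"hand":-1,"dx":0,"dy":0,"dz":0,"wx":0,"wy":0,"wz":0}]'; python3 chk.py 70
python3 -m handwheel '[{"hand":-1,"dx":0.56,"dy":-0.11,"dz":0.82,"wx":0,"wy":0,"wz":0},{"hand":-1,"dx":1.1,"dy":-0.23,"dz":1.64,"wx":0,"wy":0,"wz":0},{"hand":-1,"dx":1.7,"dy":-0.34,"dz":2.46,"wx":0,"wy":0,"wz":0},{"hand":-1,"dx":1.7,"dy":-0.34,"dz":2.46,"wx":0,"wy":0,"wz":0},{"hand":-1,"dx":1.7,"dy":-0.34,"dz":2.46,"wx":0,"wy":0,"wz":0},{"hand":-1,"dx":1.7,"dy":-0.34,"dz":2.46,"wx":0,"wy":0,"wz":0},{"hand":-1,"dx":1.7,"dy":-0.34,"dz":2.46,"wx":0,"wy":0,"wz":0},{"hand":-1,"dx":1.7,"dy":-0.34,"dz":2.46,"wx":0,"wy":0,"wz":0}]'; python3 chk.py 70 w8
```

```text
time_s: 8.7
position: [0.5015, 0.0188, 0.1572]
tcp_rot: [[0.802, -0.197, -0.564], [-0.161, -0.98, 0.114], [-0.575, -0.0, -0.818]]
force: [0.3, -0.1, -1.5]
opening: 0.005
t 8.7 d cm [ 0.1  -0.2   0.02] w [-0.001 -0.002 -0.003] |w| 0.004
r 0.0607347181927239 ang 68.54725191585497 h -0.012931262599968628 F U,Y,n [-1.1  0.1 -1. ]
time_s: 9.5
position: [0.6209, -0.0048, 0.3318]
tcp_rot: [[0.803, -0.196, -0.562], [-0.161, -0.981, 0.113], [-0.573, -0.0, -0.819]]
force: [0.1, -0.5, -0.2]
opening: 0.007
t 9.5 d cm [-11.84   2.16 -17.45] w [-0.     0.001 -0.004] |w| 0.004
r 0.06021620459435375 ang 67.76919948743107 h 0.20001148347728795 F U,Y,n [-0.3  0.5 -0.1]
```

View pics/w8.png

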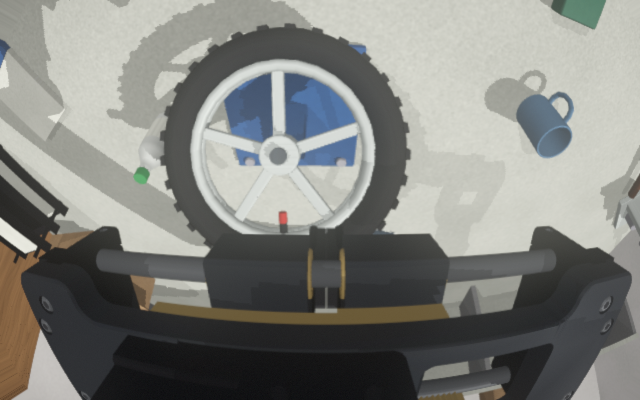

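The valve (282,218) points uphill below the nut (279,155). Moving aside for an unobstructed check.

```bash
python3 -m handwheel '[{"hand":-1,"dx":-0.5,"dy":-4,"dz":0.5,"wx":0,"wy":0,"wz":0},{"hand":-1,"dx":-0.5,"dy":-4,"dz":0.5,"wx":0,"wy":0,"wz":0},{"hand":-1,"dx":-1,"dy":-4,"dz":0,"wx":0,"wy":0,"wz":0},{"hand":-1,"dx":-1,"dy":-4,"dz":0,"wx":0,"wy":0,"wz":0},{"hand":-1,"dx":-1,"dy":-4,"dz":0,"wx":0,"wy":0,"wz":0},{"hand":-1,"dx":-1,"dy":-4,"dz":0,"wx":0,"wy":0,"wz":0},{"hand":-1,"dx":-1,"dy":-4,"dz":0,"wx":0,"wy":0,"wz":0},{"hand":-1,"dx":-1,"dy":-4,"dz":0,"wx":0,"wy":0,"wz":0},{"hand":-1,"dx":-1,"dy":-4,"dz":0,"wx":0,"wy":0,"wz":0},{"hand":-1,"dx":0,"dy":0,"dz":0,"wx":0,"wy":0,"wz":0}]'
python3 - <<'E'
from h import *
for n in ("scene","top"):
    p,d=vision.capture(n); cv2.imwrite(f'pics/{n}9.png',p[:,:,::-1])
c=vision.get_calibration('wrist'); q,d=vision.capture('wrist'); cv2.imwrite('pics/w9.png',q[:,:,::-1])
a=cv2.imread('pics/scene9.png')[125:255,295:425]; b=cv2.imread('pics/top9.png')[145:275,235:365]
cv2.imwrite('pics/crop9.png',np.hstack([cv2.resize(x,(400,400),interpolation=cv2.INTER_CUBIC) for x in (a,b)]))
E
```

```text
time_s: 10.55
position: [0.538, -0.3701, 0.3394]
tcp_rot: [[0.802, -0.204, -0.562], [-0.168, -0.979, 0.115], [-0.574, 0.002, -0.819]]
force: [0.5, 0.2, -0.5]
opening: 0.007
```

View pics/crop9.png

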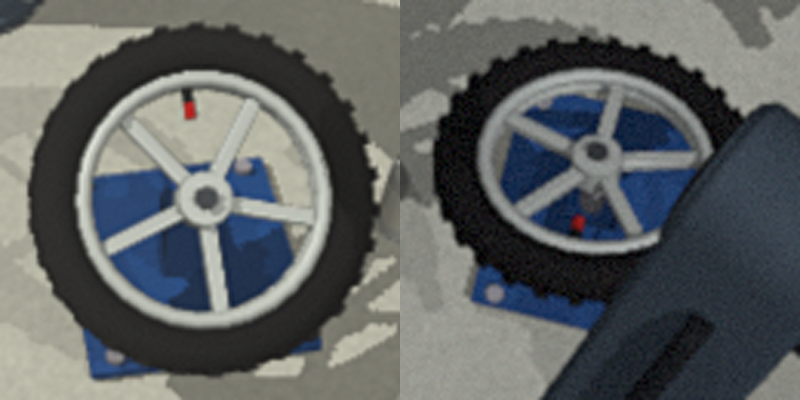

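View pics/top9.png

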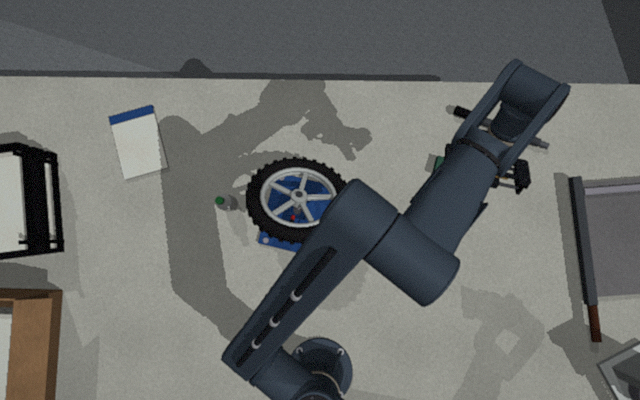

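```bash
sed -e "s/S={.*/S={'scene':[so(*q) for q in [(251,103),(310,216),(220,303),(108,247),(127,127)]],'top':[to(*q) for q in [(613,92),(692,159),(635,228),(523,207),(512,122)]]}/" -e "s/'scene':so(207,198)/'scene':so(207,198)/" -e "s/^cap=.*/cap={'scene':so(190,108),'top':to(580,223)}/" -e "s/np.arange(2,4.4,.3)/np.arange(-.6,.7,.2)/" -e "s/{c}0.png/{c}9.png/" -e "s/pics\/fit.png/pics\/fit9.png/" -e "s/p0.npy/p9.npy/" fit0.py > fit9.py; python3 fit9.py | head -3; python3 - <<'E'
import numpy as np; p=np.load('p9.npy'); print(np.degrees(p[2:]))
E
```

```text
[ 0.53676718  0.06661743 -0.20017641  0.02756268] 4.111258786774047 [ 0.4  0.   0.2  0.3 -0.8 -0.5 -0.1 -0.5  2.3 -0.4  1.  -0.4  0.3 -0.7
 -0.3  0.  -0.5 -0.5 -0.6  0.7  0.1  1.1]
[0.52833942 0.28635672 0.10286064]
[-11.46926368   1.57922498]
```

View pics/fit9.png

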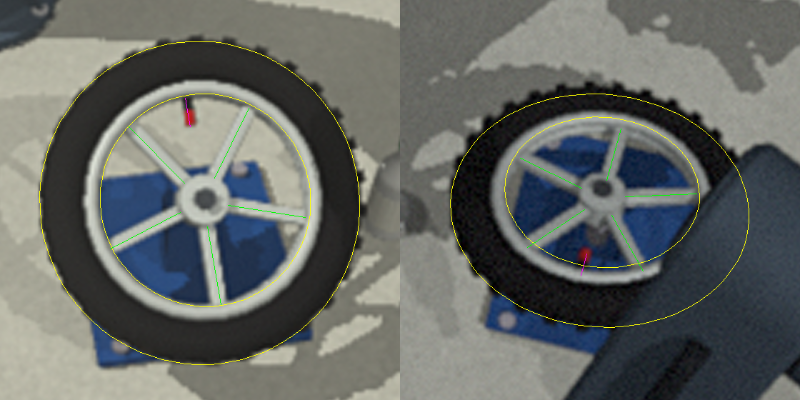

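View pics/scene9.png

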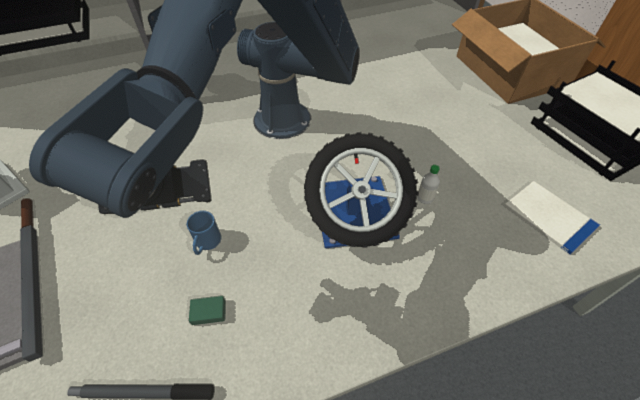

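Valve fits at +1.6° (limit 7.5°), the stand is in place, the mug and tin are at their starting pixels, and nothing is being touched.

```bash
python3 -c "
from rig import bot,hand_in
s=bot.read_state();print(s['time_s'],s['force']);print(hand_in())"
```

```text
10.7 [-0.11916455 -0.13480531 -0.54789236]
the job is handed in; nothing more can be done
None
```

I turned the wheel about 152° clockwise until the valve stood at twelve o'clock, then let go, moved the arm clear and handed the job in at 10.7 s. It took one continuous push on a single spoke with the shut fingertips. They sat in a gap without the valve, about 62 mm from the hub, and I saw about 4–8 N at the tool.

**Last checks**
- **Valve:** a fit to the scene and top pictures after release put it at about +1.6° from twelve o'clock; the limit is 7.5°. The last wrist picture also shows it straight uphill of the hub.
- **Stand and bystanders:** the fitted stand position and heading changed by only about 1 mm and 0.1°. The bottle, mug and tin look unmoved in the scene picture. I did not measure the bystanders to the millimetre; the tool stayed away from all three.
- **Contact:** the tool force at the end was below 1 N, and the arm was well away from everything.

**Disagreements and errors**
- **Hub position:** the cameras disagreed by 3–5 mm on where the hub is, which has little effect on the valve angle.
- **Wheel at rest:** I did not measure the wheel's speed after release. The wrist fit just before the last 2° nudge gave +2.5°, in line with the final +1.6°.
- **Refused call:** one move call was refused because its rows lacked some keys. No motion happened, and I repeated it.

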